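# Set the star tracker on the line and fit its baffle

### The job

Get the star tracker ready for torquing: slide its carrier plate over the bench plate, keeping it flat, until its far edge lies along the red scribed line for its whole width, and fit the black baffle on it, turned so that its three holes take the three studs (orange marks together) and lowered gently until the flange is fully home on the ring. Let go of everything, and leave the solvent bottle, tape roll, nut cup, screwdriver, jar, thread-lock bottle and torch where they are.

Things in the scene. Friction and masses are not known exactly. Their poses are not given: they have to be found in the camera images.
- bench_plate: Fixed grooved aluminium plate lying on the table, 400 mm (its x) by 700 mm (its y), 12 mm thick, turned up to 10 degrees. Origin: centre of its underside, on the table; its x points away from the robot, z up. Everything listed stands on its top. Faint grey grooves (flat to slide over) run along its x.
- line (a point): Middle of the red scribed line, on the top face of the bench plate, 120 mm along the plate's +x from its centre. The line is 2 mm wide and runs along the plate's y over its full width; nothing stops a part there.
- tracker: Star tracker, about 0.8 kg, loose, standing 40 to 80 mm short of the line, turned up to 17 degrees to it. Grey carrier plate 120 mm (its x) by 130 mm (its y), 12 mm thick, sliding with about 3 to 8 N; on it a gold-foil housing 78 by 78 mm, then a pale-gold ring of radius 52 mm, top face 52 mm above the origin. Origin: centre of the carrier plate's underside; x to the far edge, z up.
- edge_left (a point): Left (+y) end of the carrier plate's far edge, at its underside: 60 mm along the tracker's x and 65 mm along its y. To finish on the red line.
- edge_right (a point): Right (-y) end of the carrier plate's far edge, at its underside: 60 mm along the tracker's x and -65 mm along its y. To finish on the red line.
- seat (a point): Centre of the ring's top face, 52 mm above the tracker's origin, axes as the tracker's: the baffle's origin belongs here. Round it three upright steel studs, 6 mm diameter, 20 mm tall (last 5 mm tapered to 3 mm), on a circle of radius 36 mm at 0, 100 and 220 degrees from its +x, anticlockwise from above. An orange mark on the ring's rim lies at 0 degrees.
- baffle: Baffle, about 0.25 kg, loose, upright at any angle: black tube 50 mm diameter with closed red cap, 90 mm tall over all, to be gripped from above anywhere round it. Pale-gold flange 6 mm thick, radius 30 mm, with three lugs out to 46 mm, an 8 mm through hole in each at radius 36 mm, at 0 (orange stripe), 100 and 220 degrees from its +x, anticlockwise from above. Origin: centre of underside, z up.
- solvent: Bystander: white bottle, 56 mm diameter, 160 mm tall, standing. Origin at the centre of its foot.
- tape: Bystander: amber tape roll lying flat, 88 mm diameter, 20 mm high. Origin at the centre of its underside.
- nut_cup: Bystander: blue cup of nuts, 68 mm diameter at the rim, 32 mm high. Origin at the centre of its foot.
- driver: Bystander: yellow-handled screwdriver, 190 mm long, about 26 mm thick, lying beyond the line, roughly along it. Origin under its middle.
- jar: Bystander: small amber jar, 44 mm diameter, 50 mm tall, standing beyond the line. Origin at the centre of its foot.
- threadlock: Bystander: small red bottle with a white nozzle, 34 mm diameter, 112 mm tall, standing. Origin at the centre of its foot.
- torch: Bystander: metal torch standing on its end, 34 mm diameter, 110 mm tall. Origin at the centre of its foot.
Mind the look-alikes: they are no part of the job. Leave any green look-alike of the tracker alone. What is shaped like the baffle but purple is not meant.

How it is judged:
By the outcome, as a careful person would: the job done as asked, in the order asked, and still so for the second after the job is handed in, with the robot touching nothing.
It also fails if it takes over 67 s, if anything falls off the work surface, if the arm or the gripper's body presses on something with over 40 N, if the wrist force passes 120 N, or if a joint passes its speed limit or range.

### The arm

A 6-joint arm with a two-finger parallel gripper is mounted at the origin on the work surface. World frame = base frame: x ahead of the robot, y to its left, z up, the work surface at z = 0. Lengths are in m, angles in rad, forces in N, time in s.
With the tool pointing down it reaches from about 0.425 to 1.125 m from the base axis. Payload 14.9 kg.
Tool frame: the origin (TCP) lies on the front face of the gripper's body, between the roots of the fingers; the fingertips stand 78 mm ahead of it and the grasp point (between the pads) lies 60 mm ahead of it (env.tcp_to_tips is the distance from the TCP to the fingertips, in m); z points along the fingers, y is the line along which they close (so a half turn about z gives the same grasp; the last joint's range is limited). The gripper opens to 91 mm and grips with 3 to 60 N. Pads are 32 mm wide; open, the fingers measure 118 mm over their backs; the gripper's body (76 mm by 178 mm) begins 60 mm behind the grasp point.
Start: joints at [1.197, 0.379, 1.734, -0, 1.028, -0.033], TCP at [0.234, 0.66, 0.292] pointing down, gripper open.
Joint ranges: [-2.77, 2.77], [-0.74, 2.19], [0, 2.66], [-1.06, 4.2], [0.31, 2.87], [-3.08, 3.08]. Speed limits (rad/s): [1.89, 1.89, 2.39, 3.14, 3.14, 3.14].

### API

Orientations are given as a unit quaternion [x, y, z, w].
In Python, from bench import env gives the robot as it stands.
- The arm moves only by the tool step_arm, never from a script. Its argument "increments" is a list of rows, each an object of numbers: "gripper": the opening, from 0 (shut) to 1 (fully open); "dx", "dy", "dz": the shift along the tool's x, y, z in m; "rx", "ry", "rz": the turn, a rotation vector about the tool's x, y, z in rad. A call has 1 to 10 rows; each row shifts and turns the commanded pose from where the row before left it, along the tool's axes as they then stand; what a row does not reach is not made up. A row lasts 1/12 s, in which the tool goes at most 41.7 mm and 7.16 degrees, less where a joint would pass 70% of its speed; a pose out of reach is approached as far as the arm can. A call with a gripper value outside its range is refused whole. The fingers move at their own pace and stop on an object; "newtons" is the grip in N (left out, the last holds). Time passes only in rows, so rows that do not move let the fingers close. It gives the time, the measured TCP pose, the force, the opening and the grip force at its end, in the units of the state.
- env.read_state(): the state, without advancing time (a new reading comes with each control period).
- env.camera(name): name is "side" or "top" or "wrist"; returns the picture (384x512x3 uint8, blue, green, red); there is no depth.
- env.camera_model(name): a dict with "mtx" (3x3 intrinsics, pixels), "dist" ([k1, k2, p1, p2, k3] as OpenCV has them; the pictures are not rectified), "R" (3x3) and "t" (3): a world point X has camera coordinates R X + t. Camera axes: x right, y down, z forward; pixel columns grow to the right and rows downward; lengths in m; the calibration is good to about 2 mm. A picture is of the moment at which its call begins: read the wrist's pose just before it. camera_model takes no time and is no camera call; for the wrist camera it gives the pose at the moment of the call.
- env.close_job(): hands the job in; it is judged then, once.
The state is a dict: "time_s": time; "joints": joint angles; "dq": joint speeds; "effort": joint torques, N m; "eef_pos": TCP position; "tcp_rot": TCP orientation; "contact_force": force on the tool from outside, world axes, zero at the start; "wrist_torque": the same for the moment, N m; "gripper_width": finger opening in m; "finger_force": force on a finger pad.
Only numpy, scipy, OpenCV 4.12 (cv2) and the standard library are available. Lean on these libraries where they do the work, as an engineer would, in place of code of your own. Each camera call takes 0.05 s, during which the arm holds its last target. There are 200 camera calls.

## Working session

There is one attempt and no reset: what is moved stays moved. The work goes in short steps, Python scripts to look and compute and a tool call to move; the robot and the scene stay as the last step left them, time stands still between calls to the robot, and variables do not carry over. Pictures are saved under pics/ and viewed, at most 12 in all, crops included, and the job is handed in when it is done.

Besides the shell and the picture viewer there is one more tool, called after ">>>" as name(argument=value, ...) on one line, values as JSON. step_arm: Moves the arm, as the interface text tells. Its arguments: {"type":"object","properties":{"increments":{"type":"array","items":{"type":"object","properties":{"gripper":{"type":"number"},"dx":{"type":"number"},"dy":{"type":"number"},"dz":{"type":"number"},"rx":{"type":"number"},"ry":{"type":"number"},"rz":{"type":"number"}}}},"newtons":{"type":"number"}},"required":["increments"]}

```bash
ls; mkdir -p pics; python3 - <<'E'
from bench import env
import cv2,numpy as np
s=env.read_state(); print(s)
for n in("top","side"):
    im=env.camera(n); cv2.imwrite(f"pics/{n}0.png",im)
    m=env.camera_model(n); print(n,{k:np.round(v,4).tolist() for k,v in m.items()})
    cv2.imwrite(f"pics/{n}0b.png",cv2.resize(im,(800,600),interpolation=cv2.INTER_CUBIC))
E
```

```text
pics
{'time_s': 0.0, 'joints': array([ 1.19669420e+00,  3.79389399e-01,  1.73474344e+00, -1.59480671e-05,
        1.02849121e+00, -3.32910763e-02]), 'dq': array([-0.00074873, -0.00046129, -0.00027302,  0.00129936, -0.00066626,
        0.00140433]), 'effort': array([ 1.71575307e-04, -7.63736916e+01, -4.34367621e+01,  6.51091081e-02,
        4.23520524e-02, -1.57407299e-04]), 'eef_pos': array([0.23387203, 0.65946795, 0.2916201 ]), 'tcp_rot': array([ 1.69577934e-01,  9.85516645e-01, -5.06415475e-04, -9.76339624e-05]), 'contact_force': array([-0.14648943,  0.36615783,  0.15114186]), 'wrist_torque': array([-0.03832641,  0.03230059, -0.00812399]), 'finger_force': 0.0, 'gripper_width': 0.09149313377142536}
top {'mtx': [[404.7842, 0.0, 253.3164], [0.0, 404.7842, 191.7096], [0.0, 0.0, 1.0]], 'dist': [-0.0497, 0.0, 0.0, 0.0, 0.0], 'R': [[-0.0235, -0.9997, -0.0044], [-0.9843, 0.0239, -0.1747], [0.1747, 0.0002, -0.9846]], 't': [0.0155, 0.5299, 1.1717]}
side {'mtx': [[420.15, 0.0, 260.3966], [0.0, 420.15, 192.8045], [0.0, 0.0, 1.0]], 'dist': [0.0341, 0.0, 0.0, 0.0, 0.0], 'R': [[0.9432, -0.3319, -0.0099], [-0.2399, -0.6604, -0.7116], [0.2297, 0.6736, -0.7025]], 't': [-0.4675, 0.1679, 1.095]}
```

View pics/top0b.png

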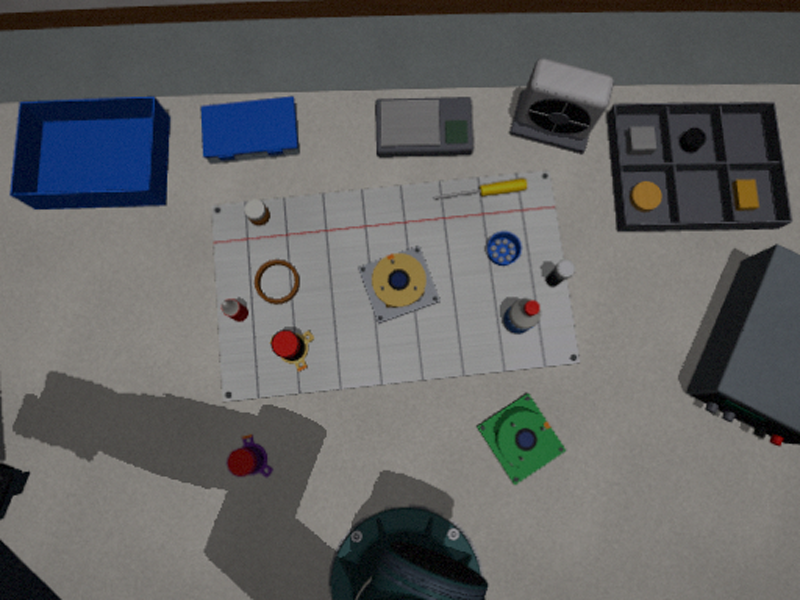

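View pics/side0b.png

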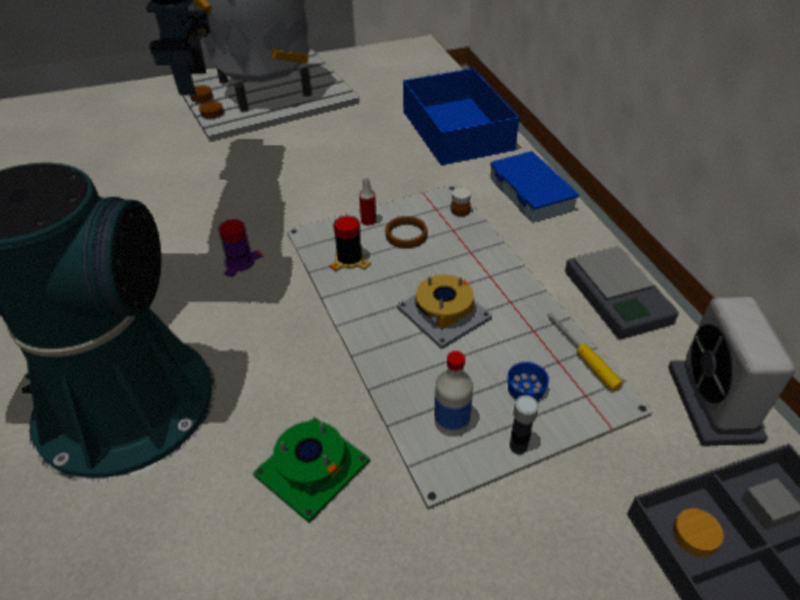

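The top view (800x600) shows these candidates:
- Trackers: the gold/grey one at (399,280) is mine. The green one at (520,438) is a look-alike.
- Baffles: the black tube with gold flange at (289,345) is mine. The purple one at (247,458) is a look-alike.
- Other red or round items: the threadlock at (235,310) and the solvent cap at (530,308).

I choose (399,280) and (289,345). Next is coarse positions and a close crop to check them.

```bash
cat > h.py <<'E'
from bench import env
import cv2,numpy as np
from scipy.spatial.transform import Rotation as Ro
def und(m,uv): return cv2.undistortPoints(np.array(uv,float).reshape(-1,1,2),m["mtx"],np.array(m["dist"]))[:,0]
def p2w(m,uv,z):
    n=und(m,uv); R=np.array(m["R"]); c=-R.T@np.array(m["t"])
    d=np.c_[n,np.ones(len(n))]@R; return c+d*((z-c[2])/d[:,2])[:,None]
def proj(m,X): return cv2.projectPoints(np.array(X,float).reshape(-1,1,3),cv2.Rodrigues(np.array(m["R"]))[0],np.array(m["t"],float),np.array(m["mtx"]),np.array(m["dist"]))[0][:,0]
def tool(s,xy=None,z=None,yaw=None):
    """increment in tool axes to reach world xy,z and yaw (angle of tool y axis), nearest half turn"""
    R=Ro.from_quat(s["tcp_rot"]).as_matrix(); p=s["eef_pos"]
    t=np.array([*(xy if xy is not None else p[:2]),z if z is not None else p[2]])
    a=np.arctan2(R[1,1],R[0,1]); r=0 if yaw is None else -((yaw-a+np.pi/2)%np.pi-np.pi/2)
    return dict(d=np.round(R.T@(t-p),4),rz=round(r,4),yaw_now=round(a,4))
E
python3 - <<'E'
from h import *
m=env.camera_model("top"); im=cv2.imread("pics/top0.png")
hsv=cv2.cvtColor(im,cv2.COLOR_BGR2HSV).astype(int); H,S,V=hsv[...,0],hsv[...,1],hsv[...,2]
red=((H<8)|(H>172))&(S>60)&(V>80); red[155:]=0; red[:120]=0
v,u=np.nonzero(red); ok=(u>138)&(u<355); w=p2w(m,np.c_[u,v][ok],.012)
for _ in range(3):
    c=np.polyfit(w[:,1],w[:,0],1); r=w[:,0]-np.polyval(c,w[:,1]); w=w[abs(r)<.006]
print("line x=",c,len(w))
f=800/512
P=lambda l,z:np.round(p2w(m,np.array(l)/f,z),3).tolist()
print("plate corners",P([(213,208),(549,172),(580,362),(224,401)],.012))
print("tracker ring",P([(399,280)],.064),"carrier",P([(360,270),(417,247),(439,298),(379,321)],.024),"mark",P([(390,258)],.06))
print("baffle cap",P([(289,345)],.102),"lugs",P([(308,337),(302,366)],.018))
w=env.camera_model("wrist"); R=Ro.from_quat(env.read_state()["tcp_rot"]).as_matrix()
C=-np.array(w["R"]).T@w["t"]; print("cam in tool",R.T@(C-env.read_state()["eef_pos"]),"\n",R.T@np.array(w["R"]).T,w["mtx"])
a=cv2.resize(im[150:215,220:290],(420,390),interpolation=cv2.INTER_CUBIC); b=cv2.resize(im[200:265,160:222],(372,390),interpolation=cv2.INTER_CUBIC)
cv2.imwrite("pics/crop0.png",np.hstack([a,b]))
E
```

```text
line x= [-0.08403165  0.69530184] 236
plate corners [[0.736, 0.373, 0.012], [0.796, -0.319, 0.012], [0.404, -0.354, 0.012], [0.345, 0.341, 0.012]]
tracker ring [[0.565, -0.004, 0.064]] carrier [[0.595, 0.072, 0.024], [0.639, -0.042, 0.024], [0.535, -0.082, 0.024], [0.492, 0.037, 0.024]] mark [[0.609, 0.012, 0.06]]
baffle cap [[0.441, 0.199, 0.102]] lugs [[0.465, 0.176, 0.018], [0.409, 0.188, 0.018]]
cam in tool [ 0.0684533  -0.00061842 -0.09056021] 
 [[ 6.31530852e-04 -9.70804384e-01 -2.39871735e-01]
 [ 9.99999563e-01  4.47878853e-04  8.20137575e-04]
 [-6.88759676e-04 -2.39872148e-01  9.70804243e-01]] [[300.41095825   0.         256.91850311]
 [  0.         300.41095825 190.51210319]
 [  0.           0.           1.        ]]
```

View pics/crop0.png

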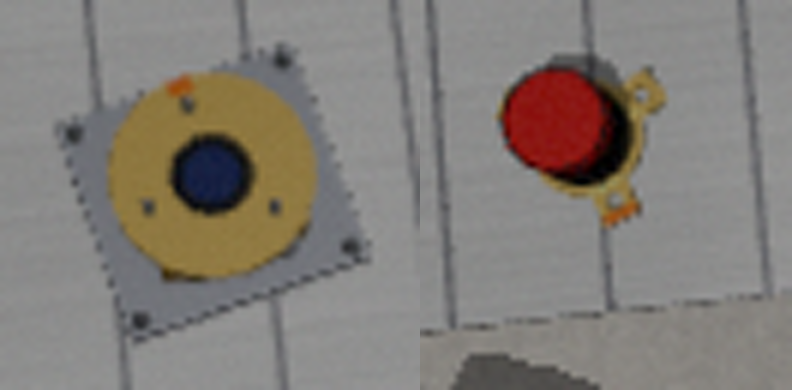

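The crop confirms both choices. The gold ring has three studs with its orange mark at (180,85), and the black tube with red cap has a gold flange with its orange stripe at (620,215).

To slide the tracker I'll push its near edge with both open fingers held parallel to the line.

```bash
python3 - <<'E'
from h import *
print(tool(env.read_state(),(.448,-.021),.25,1.6546))
E
```

```text
{'d': array([-0.4292, -0.5697,  0.0422]), 'rz': np.float64(-0.4246), 'yaw_now': np.float64(1.23)}
```

>>> step_arm(increments=[{"gripper":0.7,"dx":-0.0238,"dy":-0.0317,"dz":0.002},{"dx":-0.0238,"dy":-0.0317,"dz":0.002},{"dx":-0.0238,"dy":-0.0317,"dz":0.002},{"dx":-0.0238,"dy":-0.0317,"dz":0.002},{"dx":-0.0238,"dy":-0.0317,"dz":0.002},{"dx":-0.0238,"dy":-0.0317,"dz":0.002},{"dx":-0.0238,"dy":-0.0317,"dz":0.002},{"dx":-0.0238,"dy":-0.0317,"dz":0.002},{"dx":-0.0238,"dy":-0.0317,"dz":0.002},{"dx":-0.0238,"dy":-0.0317,"dz":0.002}])

```text
validation failed for argument at $.in...
```

>>> step_arm(increments=[{"dx":-0.0238,"dy":-0.0317,"dz":0.002},{"dx":-0.0238,"dy":-0.0317,"dz":0.002},{"dx":-0.0238,"dy":-0.0317,"dz":0.002},{"dx":-0.0238,"dy":-0.0317,"dz":0.002},{"rz":-0.106},{"rz":-0.106},{"rz":-0.106},{"rz":-0.106},{},{}])

```text
validation failed for argument at $.in...
```

```bash
python3 - <<'E'
from h import *
s=env.read_state();print(s["time_s"],s["eef_pos"],s["joints"],s["gripper_width"],tool(s,(.448,-.021),.20,1.6546))
m=env.camera_model("wrist");im=env.camera("wrist");cv2.imwrite("pics/w1.png",im)
import pickle;pickle.dump((m,s),open("w1.pkl","wb"))
E
```

```text
0.1 [0.23390195 0.65947052 0.29167779] [ 1.19665497e+00  3.79321828e-01  1.73472238e+00 -1.27447625e-05
  1.02849487e+00 -3.33191893e-02] 0.09105225182466904 {'d': array([-0.4292, -0.5697,  0.0922]), 'rz': np.float64(-0.4246), 'yaw_now': np.float64(1.23)}
```

View pics/w1.png

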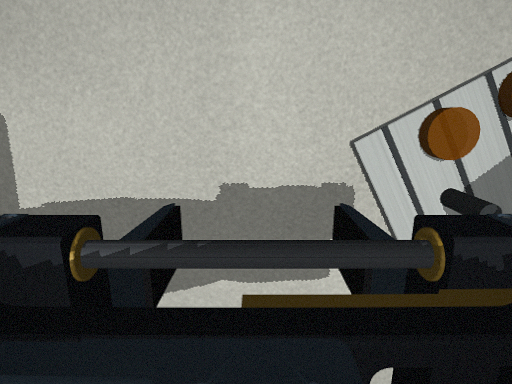

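Both moves were refused by validation, so the arm hasn't moved; this picture is still the start pose, with the fingers at the lower middle. I'll resend the rows with every field filled in.

>>> step_arm(increments=[{"dx":-0.0238,"dy":-0.0317,"dz":0.002,"rx":0,"ry":0,"rz":0,"gripper":0.7}])

```text
time_s: 0.23
eef_pos: [0.2449, 0.6253, 0.2905]
tcp_rot: [0.169, 0.986, 0.001, 0.0]
contact_force: [0.3, -0.3, 1.0]
gripper_width: 0.0873
finger_force: 0.0
```

>>> step_arm(increments=[{"dx":-0.0238,"dy":-0.0317,"dz":0.002,"rx":0,"ry":0,"rz":0,"gripper":0.7},{"dx":-0.0238,"dy":-0.0317,"dz":0.002,"rx":0,"ry":0,"rz":0,"gripper":0.7},{"dx":-0.0238,"dy":-0.0317,"dz":0.002,"rx":0,"ry":0,"rz":0,"gripper":0.7},{"dx":-0.0238,"dy":-0.0317,"dz":0.002,"rx":0,"ry":0,"rz":0,"gripper":0.7},{"dx":-0.0238,"dy":-0.0317,"dz":0.002,"rx":0,"ry":0,"rz":0,"gripper":0.7},{"dx":-0.0238,"dy":-0.0317,"dz":0.002,"rx":0,"ry":0,"rz":0,"gripper":0.7},{"dx":-0.0238,"dy":-0.0317,"dz":0.002,"rx":0,"ry":0,"rz":0,"gripper":0.7},{"dx":-0.0238,"dy":-0.0317,"dz":0.002,"rx":0,"ry":0,"rz":0,"gripper":0.7},{"dx":-0.0238,"dy":-0.0317,"dz":0.002,"rx":0,"ry":0,"rz":0,"gripper":0.7},{"dx":-0.0238,"dy":-0.0317,"dz":0.002,"rx":0,"ry":0,"rz":0,"gripper":0.7}])

```text
time_s: 1.07
eef_pos: [0.3642, 0.2418, 0.2702]
tcp_rot: [0.169, 0.986, 0.0, 0.0]
contact_force: [0.6, 0.5, -0.1]
gripper_width: 0.0638
finger_force: 0.0
```

>>> step_arm(increments=[{"dx":-0.0238,"dy":-0.0317,"dz":0.002,"rx":0,"ry":0,"rz":0,"gripper":0.7},{"dx":-0.0238,"dy":-0.0317,"dz":0.002,"rx":0,"ry":0,"rz":0,"gripper":0.7},{"dx":-0.0238,"dy":-0.0317,"dz":0.002,"rx":0,"ry":0,"rz":0,"gripper":0.7},{"dx":0,"dy":0,"dz":0,"rx":0,"ry":0,"rz":-0.106,"gripper":0.7},{"dx":0,"dy":0,"dz":0,"rx":0,"ry":0,"rz":-0.106,"gripper":0.7},{"dx":0,"dy":0,"dz":0,"rx":0,"ry":0,"rz":-0.106,"gripper":0.7},{"dx":0,"dy":0,"dz":0,"rx":0,"ry":0,"rz":-0.106,"gripper":0.7},{"dx":0,"dy":0,"dz":0,"rx":0,"ry":0,"rz":0,"gripper":0.7}])

```text
time_s: 1.73
eef_pos: [0.3996, 0.1299, 0.2642]
tcp_rot: [-0.044, 0.999, -0.0, -0.0]
contact_force: [0.2, 0.3, 0.2]
gripper_width: 0.064
finger_force: 0.0
```

```bash
python3 - <<'E'
from h import *
s=env.read_state();print(s["time_s"],s["eef_pos"],s["joints"],s["gripper_width"],tool(s,(.448,-.021),.20,1.6546))
m=env.camera_model("wrist");im=env.camera("wrist");cv2.imwrite("pics/w2.png",im)
import pickle;pickle.dump((m,s),open("w2.pkl","wb"))
E
```

```text
1.7333 [0.39962363 0.12989985 0.26416909] [ 2.58818680e-01 -4.02895078e-02  2.29538332e+00 -3.99916335e-05
  8.86627994e-01 -1.39975651e+00] 0.06397242379498017 {'d': array([-0.035 , -0.1546,  0.0642]), 'rz': np.float64(0.004), 'yaw_now': np.float64(1.6586)}
```

View pics/w2.png

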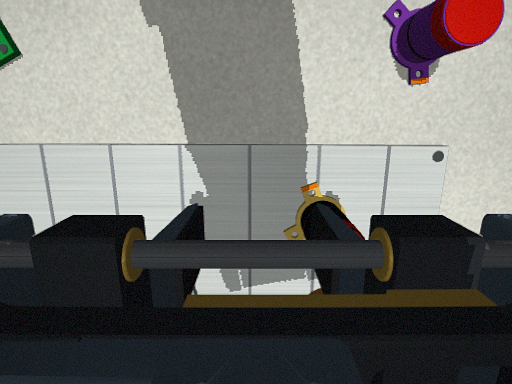

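This view looks back toward the robot. The baffle's orange lug is at (310,187) and a second lug at (291,232), with the purple look-alike at top right and the green one at top left. Next I go behind the tracker, descend, and push along the plate's +x, stopping short of the line.

>>> step_arm(increments=[{"dx":-0.009,"dy":-0.0387,"dz":0,"rx":0,"ry":0,"rz":0.004,"gripper":0.7},{"dx":-0.009,"dy":-0.0387,"dz":0,"rx":0,"ry":0,"rz":0,"gripper":0.7},{"dx":-0.0085,"dy":-0.0387,"dz":0,"rx":0,"ry":0,"rz":0,"gripper":0.7},{"dx":-0.0085,"dy":-0.0385,"dz":0,"rx":0,"ry":0,"rz":0,"gripper":0.7},{"dx":0,"dy":0,"dz":0.04,"rx":0,"ry":0,"rz":0,"gripper":0.7},{"dx":0,"dy":0,"dz":0.04,"rx":0,"ry":0,"rz":0,"gripper":0.7},{"dx":0,"dy":0,"dz":0.04,"rx":0,"ry":0,"rz":0,"gripper":0.7},{"dx":0,"dy":0,"dz":0.035,"rx":0,"ry":0,"rz":0,"gripper":0.7},{"dx":0,"dy":0,"dz":0.013,"rx":0,"ry":0,"rz":0,"gripper":0.7},{"dx":0,"dy":0,"dz":0,"rx":0,"ry":0,"rz":0,"gripper":0.7}])

```text
time_s: 2.62
eef_pos: [0.4451, -0.021, 0.0933]
tcp_rot: [-0.038, 0.999, 0.0, -0.003]
contact_force: [-0.2, 0.5, 0.5]
gripper_width: 0.0637
finger_force: 0.0
```

>>> step_arm(increments=[{"dx":-0.006,"dy":0,"dz":0,"rx":0,"ry":0,"rz":0,"gripper":0.7},{"dx":-0.006,"dy":0,"dz":0,"rx":0,"ry":0,"rz":0,"gripper":0.7},{"dx":-0.006,"dy":0,"dz":0,"rx":0,"ry":0,"rz":0,"gripper":0.7},{"dx":-0.006,"dy":0,"dz":0,"rx":0,"ry":0,"rz":0,"gripper":0.7},{"dx":-0.006,"dy":0,"dz":0,"rx":0,"ry":0,"rz":0,"gripper":0.7},{"dx":-0.006,"dy":0,"dz":0,"rx":0,"ry":0,"rz":0,"gripper":0.7},{"dx":-0.006,"dy":0,"dz":0,"rx":0,"ry":0,"rz":0,"gripper":0.7},{"dx":-0.006,"dy":0,"dz":0,"rx":0,"ry":0,"rz":0,"gripper":0.7},{"dx":-0.006,"dy":0,"dz":0,"rx":0,"ry":0,"rz":0,"gripper":0.7},{"dx":-0.006,"dy":0,"dz":0,"rx":0,"ry":0,"rz":0,"gripper":0.7}])

```text
time_s: 3.45
eef_pos: [0.5063, -0.0162, 0.0961]
tcp_rot: [-0.04, 0.999, 0.0, -0.001]
contact_force: [-6.6, 1.1, 3.5]
gripper_width: 0.0637
finger_force: 2.8
```

```bash
python3 - <<'E'
from h import *
s=env.read_state();print(s["eef_pos"],s["contact_force"],s["wrist_torque"],tool(s,z=.094,yaw=1.6546))
u=np.array([.9965,.0837]);print("s",s["eef_pos"][:2]@u,"t",s["eef_pos"][:2]@[-.0837,.9965], Ro.from_quat(s["tcp_rot"]).as_matrix().round(4))
E
```

```text
[ 0.50630412 -0.01623096  0.09606041] [-6.63212515  1.09039832  3.48997252] [0.4039216  1.12068638 0.30049632] {'d': array([-0.    , -0.    ,  0.0021]), 'rz': np.float64(-0.0043), 'yaw_now': np.float64(1.6503)}
s 0.5031735203659515 t -0.058551802495708766 [[-9.968e-01 -7.940e-02 -2.500e-03]
 [-7.940e-02  9.968e-01  2.000e-04]
 [ 2.500e-03  4.000e-04 -1.000e+00]]
```

>>> step_arm(increments=[{"dx":-0.006,"dy":0,"dz":0.001,"rx":0,"ry":0,"rz":-0.004,"gripper":0.7},{"dx":-0.006,"dy":0,"dz":0,"rx":0,"ry":0,"rz":0,"gripper":0.7},{"dx":-0.006,"dy":0,"dz":0,"rx":0,"ry":0,"rz":0,"gripper":0.7},{"dx":-0.006,"dy":0,"dz":0,"rx":0,"ry":0,"rz":0,"gripper":0.7},{"dx":-0.006,"dy":0,"dz":0,"rx":0,"ry":0,"rz":0,"gripper":0.7},{"dx":-0.005,"dy":0,"dz":0,"rx":0,"ry":0,"rz":0,"gripper":0.7},{"dx":-0.004,"dy":0,"dz":0,"rx":0,"ry":0,"rz":0,"gripper":0.7},{"dx":-0.003,"dy":0,"dz":0,"rx":0,"ry":0,"rz":0,"gripper":0.7},{"dx":0,"dy":0,"dz":0,"rx":0,"ry":0,"rz":0,"gripper":0.7}])

```text
time_s: 4.2
eef_pos: [0.5492, -0.013, 0.0952]
tcp_rot: [-0.042, 0.999, -0.0, 0.0]
contact_force: [0.3, -0.2, -0.1]
gripper_width: 0.064
finger_force: 0.0
```

```bash
python3 - <<'E'
from h import *
s=env.read_state();print(s["eef_pos"],s["contact_force"],s["wrist_torque"],tool(s,z=.094,yaw=1.6546))
u=np.array([.9965,.0837]);print("s",s["eef_pos"][:2]@u,"t",s["eef_pos"][:2]@[-.0837,.9965])
im=env.camera("top");cv2.imwrite("pics/t2.png",im)
cv2.imwrite("pics/t2c.png",cv2.resize(im[110:240,190:350],(800,650),interpolation=cv2.INTER_CUBIC)[:600])
E
```

```text
[ 0.54924637 -0.01295135  0.09524915] [ 0.29242853 -0.19308093 -0.09819617] [0.01641001 0.00142772 0.05024675] {'d': array([0.    , 0.    , 0.0012]), 'rz': np.float64(-0.0006), 'yaw_now': np.float64(1.654)}
s 0.546239984269124 t -0.058877940004456814
```

View pics/t2c.png

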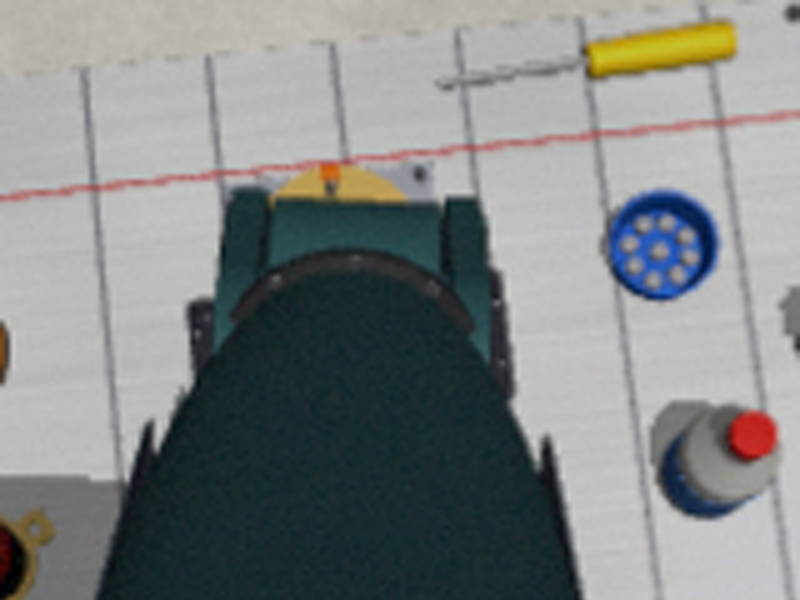

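The top view shows the carrier's far edge at about (230-430,165-185), a few mm short of the red line and nearly parallel to it. I'll raise and go beyond the tracker, to look back with the wrist camera.

>>> step_arm(increments=[{"dx":0.003,"dy":0,"dz":0,"rx":0,"ry":0,"rz":0,"gripper":0.7},{"dx":0,"dy":0,"dz":-0.036,"rx":0,"ry":0,"rz":0,"gripper":0.7},{"dx":0,"dy":0,"dz":-0.038,"rx":0,"ry":0,"rz":0,"gripper":0.7},{"dx":-0.025,"dy":0,"dz":-0.03,"rx":0,"ry":0,"rz":0,"gripper":0.7},{"dx":-0.028,"dy":0,"dz":-0.03,"rx":0,"ry":0,"rz":0,"gripper":0.7},{"dx":-0.028,"dy":0,"dz":-0.03,"rx":0,"ry":0,"rz":0,"gripper":0.7},{"dx":-0.028,"dy":0,"dz":-0.03,"rx":0,"ry":0,"rz":0,"gripper":0.7},{"dx":-0.028,"dy":0,"dz":-0.03,"rx":0,"ry":0,"rz":0,"gripper":0.7},{"dx":-0.028,"dy":0,"dz":0,"rx":0,"ry":0,"rz":0,"gripper":0.7},{"dx":0,"dy":0,"dz":0,"rx":0,"ry":0,"rz":0,"gripper":0.7}])

```text
time_s: 5.08
eef_pos: [0.7143, 0.0007, 0.322]
tcp_rot: [-0.042, 0.999, -0.0, 0.003]
contact_force: [0.7, 0.7, -0.5]
gripper_width: 0.064
finger_force: 0.0
```

>>> step_arm(increments=[{"dx":0,"dy":0,"dz":0,"rx":0,"ry":0,"rz":0,"gripper":0.7},{"dx":0,"dy":0,"dz":0,"rx":0,"ry":0,"rz":0,"gripper":0.7}])

```text
time_s: 5.25
eef_pos: [0.7092, 0.0004, 0.3184]
tcp_rot: [-0.042, 0.999, 0.0, -0.001]
contact_force: [-0.7, -0.1, -0.5]
gripper_width: 0.0636
finger_force: 0.0
```

```bash
python3 - <<'E'
from h import *
import pickle
s=env.read_state();m=env.camera_model("wrist");im=env.camera("wrist");cv2.imwrite("pics/w3.png",im)
pickle.dump((m,s),open("w3.pkl","wb"));print(s["time_s"],s["eef_pos"],s["tcp_rot"])
cv2.imwrite("pics/w3b.png",cv2.resize(im[:250],(800,390),interpolation=cv2.INTER_CUBIC))
E
```

```text
5.25 [7.09185149e-01 4.32708567e-04 3.18436155e-01] [-4.15714099e-02  9.99135351e-01  4.59423148e-05 -6.04388189e-04]
```

View pics/w3b.png

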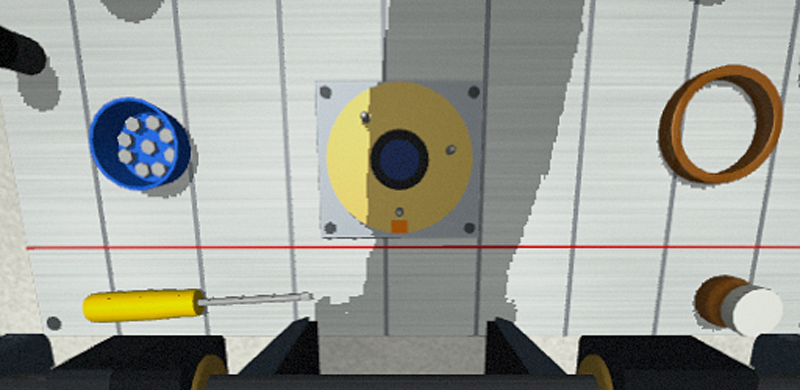

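The wrist view (800 px wide) shows the tracker at (400,158), its far edge at row ~238 and the red line at row ~247, with the orange mark toward the line. Next I measure that gap.

```bash
python3 - <<'E'
from h import *
import pickle
m,s=pickle.load(open("w3.pkl","rb"));im=cv2.imread("pics/w3.png").astype(float);g=cv2.cvtColor(im.astype('uint8'),cv2.COLOR_BGR2GRAY).astype(float)
red=(im[...,2]-im[...,1]); 
L=[]
for u in range(30,500):
    r=np.clip(red[152:164,u]-25,0,None)
    if r.sum()>30: L.append((u,152+(r*np.arange(12)).sum()/r.sum()))
w=p2w(m,L,.012)
for _ in range(3):
    c=np.polyfit(w[:,1],w[:,0],1);w=w[abs(w[:,0]-np.polyval(c,w[:,1]))<.002]
print("line",c,len(w),"std",np.std(w[:,0]-np.polyval(c,w[:,1])))
for u in (210,225,232,260,280,300): print(u,g[144:160,u].astype(int))
print("rows",g[100,196:214].astype(int),g[100,298:316].astype(int))
E
```

```text
line [-0.08512643  0.69385803] 470 std 9.977644980868063e-05
210 [ 91  92  91  91  85  97 200 208  90 121 222 219 219 188  69 185]
225 [190 192 191 190 193 192 193 208  87 175 223 218 220 189  68 188]
232 [197 194 190 191 189 191 191 204  80 220 221 218 219 193  65 189]
260 [ 98 104 101 102 101 101 116 112 118 133 137 137 136 116  39 117]
280 [108 106 111 112 108 109 110 111 120 133 137 134 137 118  38 117]
300 [ 48  51  48  49  48  62 115 112 122 139 140 140 140  85  39 115]
rows [213 214 214 214 216 213 214 206 197 199 201 202 203 209 211 210 211 210] [116 113 115 118 112 106 113 110 108 109  98  79 115 129 129 131 134 133]
```

```bash
python3 - <<'E'
from h import *
import pickle
m,s=pickle.load(open("w3.pkl","rb"))
c=np.array([-0.08512643,0.69385803]);n=np.array([1,-c[0]])/np.hypot(1,c[0])
dist=lambda X:(c[1]-X[:,:2]@[1,-c[0]])/np.hypot(1,c[0])
E=[(206,151.8),(225,151.7),(232,151.7),(260,152.3),(280,152.3),(300,152.1)]
print("gap mm",(dist(p2w(m,E,.024))*1e3).round(2))
print("corners/side",p2w(m,[(206,151.7),(307,152.)],.024).round(4).tolist(), "near",p2w(m,[(202.5,52),(307.5,52)],.024).round(4).tolist(), (dist(p2w(m,[(202.5,52),(307.5,52)],.024))*1e3).round(1))
print("finger front implied s",s["time_s"], "line s",c[1]*n[0], "tcp at stop s",np.array([.54925,-.01295])@n)
E
```

```text
gap mm [9.5  9.58 9.57 8.75 8.72 8.96]
corners/side [[0.6898, -0.0663, 0.024], [0.6794, 0.0626, 0.024]] near [[0.5716, -0.0758, 0.024], [0.5612, 0.0487, 0.024]] [128.2 128.1]
finger front implied s 5.25 line s 0.6913575871755059 tcp at stop s 0.5461722637324864
```

```bash
python3 - <<'E'
from h import *
print(tool(env.read_state(),(.537,-.013),.095,1.6557))
E
```

```text
{'d': array([0.1722, 0.0009, 0.2237]), 'rz': np.float64(-0.0018), 'yaw_now': np.float64(1.6539)}
```

>>> step_arm(increments=[{"dx":0.036,"dy":0.001,"dz":0,"rx":0,"ry":0,"rz":-0.002,"gripper":0.7},{"dx":0.036,"dy":0,"dz":0,"rx":0,"ry":0,"rz":0,"gripper":0.7},{"dx":0.036,"dy":0,"dz":0,"rx":0,"ry":0,"rz":0,"gripper":0.7},{"dx":0.034,"dy":0,"dz":0.015,"rx":0,"ry":0,"rz":0,"gripper":0.7},{"dx":0.03,"dy":0,"dz":0.025,"rx":0,"ry":0,"rz":0,"gripper":0.7},{"dx":0,"dy":0,"dz":0.04,"rx":0,"ry":0,"rz":0,"gripper":0.7},{"dx":0,"dy":0,"dz":0.04,"rx":0,"ry":0,"rz":0,"gripper":0.7},{"dx":0,"dy":0,"dz":0.04,"rx":0,"ry":0,"rz":0,"gripper":0.7},{"dx":0,"dy":0,"dz":0.038,"rx":0,"ry":0,"rz":0,"gripper":0.7},{"dx":0,"dy":0,"dz":0.026,"rx":0,"ry":0,"rz":0,"gripper":0.7}])

```text
time_s: 6.13
eef_pos: [0.5361, -0.0131, 0.0922]
tcp_rot: [-0.042, 0.999, 0.0, -0.001]
contact_force: [-1.0, 0.4, -0.1]
gripper_width: 0.064
finger_force: 0.0
```

>>> step_arm(increments=[{"dx":0,"dy":0,"dz":0,"rx":0,"ry":0,"rz":0,"gripper":0.7},{"dx":0,"dy":0,"dz":0,"rx":0,"ry":0,"rz":0,"gripper":0.7}])

```text
time_s: 6.3
eef_pos: [0.5375, -0.0131, 0.0942]
tcp_rot: [-0.043, 0.999, 0.0, -0.001]
contact_force: [-1.1, 0.1, 0.2]
gripper_width: 0.0639
finger_force: 0.0
```

```bash
python3 - <<'E'
from h import *
s=env.read_state();print(s["eef_pos"],s["contact_force"],"s",s["eef_pos"][:2]@[.9964,.0848],tool(s,yaw=1.6557))
E
```

```text
[ 0.53750352 -0.01312468  0.09421481] [-1.1441424   0.14150754  0.1850311 ] s 0.5344555318034211 {'d': array([0., 0., 0.]), 'rz': np.float64(0.0002), 'yaw_now': np.float64(1.6559)}
```

>>> step_arm(increments=[{"dx":-0.004,"dy":0,"dz":0,"rx":0,"ry":0,"rz":0,"gripper":0.7},{"dx":-0.004,"dy":0,"dz":0,"rx":0,"ry":0,"rz":0,"gripper":0.7},{"dx":-0.003,"dy":0,"dz":0,"rx":0,"ry":0,"rz":0,"gripper":0.7},{"dx":-0.002,"dy":0,"dz":0,"rx":0,"ry":0,"rz":0,"gripper":0.7},{"dx":-0.002,"dy":0,"dz":0,"rx":0,"ry":0,"rz":0,"gripper":0.7},{"dx":-0.002,"dy":0,"dz":0,"rx":0,"ry":0,"rz":0,"gripper":0.7},{"dx":-0.001,"dy":0,"dz":0,"rx":0,"ry":0,"rz":0,"gripper":0.7},{"dx":-0.001,"dy":0,"dz":0,"rx":0,"ry":0,"rz":0,"gripper":0.7},{"dx":-0.001,"dy":0,"dz":0,"rx":0,"ry":0,"rz":0,"gripper":0.7},{"dx":-0.0005,"dy":0,"dz":0,"rx":0,"ry":0,"rz":0,"gripper":0.7}])

```text
time_s: 7.13
eef_pos: [0.5582, -0.0113, 0.0953]
tcp_rot: [-0.043, 0.999, 0.0, -0.001]
contact_force: [-6.5, -0.7, 5.1]
gripper_width: 0.0636
finger_force: 3.6
```

```bash
python3 - <<'E'
from h import *
s=env.read_state();print(s["eef_pos"],s["contact_force"],"s",s["eef_pos"][:2]@[.9964,.0848],tool(s,yaw=1.6557))
E
```

```text
[ 0.55815531 -0.01128059  0.09527848] [-6.45743595 -0.71346533  5.12962776] s 0.555189355299027 {'d': array([0., 0., 0.]), 'rz': np.float64(0.0004), 'yaw_now': np.float64(1.6561)}
```

At the target. Now I back off, raise, and look again from beyond.

>>> step_arm(increments=[{"dx":0.004,"dy":0,"dz":0,"rx":0,"ry":0,"rz":0,"gripper":0.7},{"dx":0.002,"dy":0,"dz":-0.036,"rx":0,"ry":0,"rz":0,"gripper":0.7},{"dx":0,"dy":0,"dz":-0.038,"rx":0,"ry":0,"rz":0,"gripper":0.7},{"dx":-0.025,"dy":0,"dz":-0.03,"rx":0,"ry":0,"rz":0,"gripper":1.0},{"dx":-0.026,"dy":0,"dz":-0.03,"rx":0,"ry":0,"rz":0,"gripper":1.0},{"dx":-0.026,"dy":0,"dz":-0.03,"rx":0,"ry":0,"rz":0,"gripper":1.0},{"dx":-0.026,"dy":0,"dz":-0.03,"rx":0,"ry":0,"rz":0,"gripper":1.0},{"dx":-0.026,"dy":0,"dz":-0.03,"rx":0,"ry":0,"rz":0,"gripper":1.0},{"dx":-0.026,"dy":0,"dz":0,"rx":0,"ry":0,"rz":0,"gripper":1.0},{"dx":0,"dy":0,"dz":0,"rx":0,"ry":0,"rz":0,"gripper":1.0}])

```text
time_s: 7.97
eef_pos: [0.7114, 0.0016, 0.3221]
tcp_rot: [-0.043, 0.999, -0.0, 0.003]
contact_force: [-0.4, 0.8, -1.3]
gripper_width: 0.091
finger_force: 0.0
```

>>> step_arm(increments=[{"dx":0,"dy":0,"dz":0,"rx":0,"ry":0,"rz":0,"gripper":1.0},{"dx":0,"dy":0,"dz":0,"rx":0,"ry":0,"rz":0,"gripper":1.0}])

```text
time_s: 8.13
eef_pos: [0.7067, 0.0013, 0.3185]
tcp_rot: [-0.043, 0.999, 0.0, -0.001]
contact_force: [-0.2, -0.2, -0.1]
gripper_width: 0.0912
finger_force: 0.0
```

```bash
python3 - <<'E'
from h import *
import pickle
s=env.read_state();m=env.camera_model("wrist");im=env.camera("wrist");cv2.imwrite("pics/w4.png",im)
pickle.dump((m,s),open("w4.pkl","wb"));print(s["time_s"],s["eef_pos"],s["tcp_rot"])
im=im.astype(float);g=cv2.cvtColor(im.astype('uint8'),cv2.COLOR_BGR2GRAY).astype(float)
red=(im[...,2]-im[...,1]);L=[]
for u in list(range(30,190))+list(range(325,490)):
    r=np.clip(red[145:172,u]-25,0,None)
    if r.sum()>30: L.append((u,145+(r*np.arange(27)).sum()/r.sum()))
w=p2w(m,L,.012)
for _ in range(4):
    c=np.polyfit(w[:,1],w[:,0],1);w=w[abs(w[:,0]-np.polyval(c,w[:,1]))<.002]
print("line",c,len(w),"rows",np.median([l[1] for l in L]))
for u in (206,212,225,232,260,280,300): print(u,g[150:166,u].astype(int),red[150:166,u].astype(int))
cv2.imwrite("pics/w4c.png",cv2.resize(im[40:180,190:330],(600,600),interpolation=cv2.INTER_CUBIC))
E
```

```text
8.1333 [0.7066744  0.00134465 0.31848594] [-4.26185826e-02  9.99091236e-01  3.53677351e-05 -5.97556374e-04]
line [-0.08447392  0.69391513] 325 rows 159.74898785425103
206 [178 183 188 183 185 182 185 184 178 182 163 203 200 200 201 206] [ -6  -7  -8 -13 -12  -9  -7  -7 -11 -13  10  -6  -9  -7  -5  -6]
212 [180 174  74  77  81  81  74  73 159 179 176 160 201 200 202 204] [ -7 -10  -3  -5  -6  -2  -2  -6  -8  -7  -7  -3  -5  -3  -5  -4]
225 [178 173 176 173 179 178 175 178 174 176 174 204 203 201 199 208] [-7 -9 -7 -7 -7 -7 -6 -8 -7 -9 -5 -5 -2 -5 -8 -3]
232 [187 191 188 146 175 180 175 173 178 178 178 113 207 199 202 206] [30 30 20 -4 -7 -7 -7 -7 -8 -8 -5 -3 -6 -6 -8 -5]
260 [110 104 103 101 104 100  99 101 101 101 103 132 129 122 121 125] [14 28 35 35 33 35 37 38 32 -1 -7 -2 -5 -4 -5 -4]
280 [108 103 103 102 101 102 102 100 105 102 109 128 128 125 122 129] [19  0 -7 -7 -2 -5 -4 -3 -7 -5 -6 -6 -5 -6 -6 -4]
300 [100  86  38  42  45  48  41  40  81 104 105 127 128 125 118 126] [-7 -6 -6 -5 -4 -4 -1 -6 -2 -6 -5 -3 -4 -3 -2 -5][ WARN:0@0.236] global loadsave.cpp:1063 imwrite_ Unsupported depth image for selected encoder is fallbacked to CV_8U.
```

View pics/w4c.png

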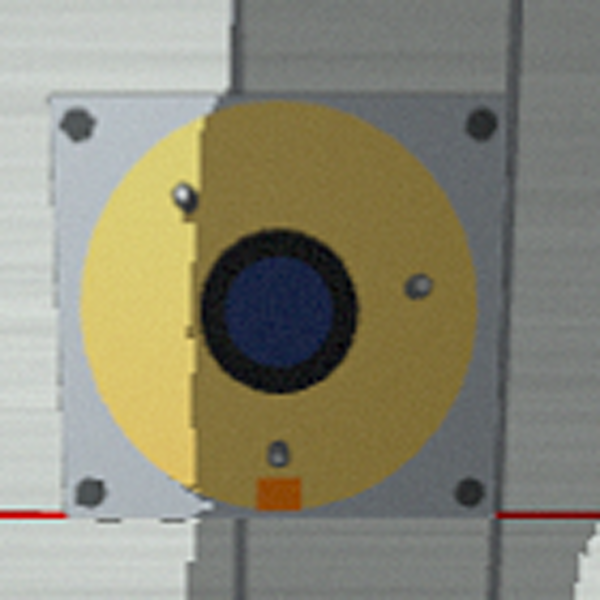

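The far edge sits along the red line (row ~515 of the crop) across the whole width, with the studs at (185,198), (418,287) and (278,453). Next I get the residual gap and fit the seat pose from the tracker outline and studs.

```bash
python3 - <<'E'
from h import *
import pickle
from scipy.optimize import least_squares
m,s=pickle.load(open("w4.pkl","rb"));im=cv2.imread("pics/w4.png")
c=np.array([-0.08447392,0.69391513])
E=[(206,160.4),(212,160.9),(225,160.5),(232,160.8),(260,160.5),(280,160.45),(300,160.5)]
X=p2w(m,E,.024);print("gap mm",((c[1]-X[:,:2]@[1,-c[0]])/np.hypot(1,c[0])*1e3).round(2))
k=140/600
px=lambda x,y:(190+(x+.5)*k-.5,40+(y+.5)*k-.5)
g=cv2.cvtColor(im,cv2.COLOR_BGR2GRAY)
# bolt heads in carrier corners symmetrical; studs tops not resolved -> use base/mid + carrier corners + ring outline
hsv=cv2.cvtColor(im,cv2.COLOR_BGR2HSV);gold=((hsv[...,0]>12)&(hsv[...,0]<35)&(hsv[...,1]>70)).astype('uint8')
gold[:50]=0;gold[165:]=0;gold[:,:195]=0;gold[:,:]*=1;gold[:,320:]=0
cn=max(cv2.findContours(gold,cv2.RETR_EXTERNAL,cv2.CHAIN_APPROX_NONE)[0],key=cv2.contourArea)
w=p2w(m,cv2.convexHull(cn)[:,0],.064)
r=least_squares(lambda q:np.hypot(w[:,0]-q[0],w[:,1]-q[1])-q[2],[.63,0,.05],loss="soft_l1",f_scale=.0005).x
print("ring centre",r)
lens=(hsv[...,2]<45).astype('uint8');lens[:90]=0;lens[136:]=0;lens[:,:235]=0;lens[:,276:]=0
cv=max(cv2.findContours(lens,cv2.RETR_EXTERNAL,cv2.CHAIN_APPROX_NONE)[0],key=cv2.contourArea);print("lens px",cv2.minEnclosingCircle(cv))
yaw=np.arctan(-c[0]);R=Ro.from_euler('z',yaw).as_matrix()
far=p2w(m,[px(63,517),px(498,517),px(52,95),px(506,95)],.024);print("carrier corners",far.round(4).tolist(),"centre",far.mean(0))
for z0 in (.064,.084):
  st=[[r[0]+.036*np.cos(yaw+a),r[1]+.036*np.sin(yaw+a),z0] for a in np.radians([0,100,220])]
  print(z0,[((p[0]-190+.5)/k-.5,(p[1]-40+.5)/k-.5) for p in proj(m,st)])
E
```

```text
gap mm [0.72 0.08 0.61 0.23 0.67 0.77 0.76]
ring centre [ 0.6341784  -0.00706426  0.05137417]
lens px ((254.5, 112.4189224243164), 18.748611450195312)
carrier corners [[0.6987, -0.0671, 0.024], [0.6875, 0.0633, 0.024], [0.5803, -0.0756, 0.024], [0.5694, 0.0509, 0.024]] centre [ 0.63394447 -0.00711691  0.024     ]
0.064 [(np.float64(279.1142172448874), np.float64(451.78587682877605)), (np.float64(416.11185779930065), np.float64(287.75800866458457)), (np.float64(188.31609028615327), np.float64(200.79310484124582))]
0.084 [(np.float64(278.64555147595496), np.float64(459.10842228525814)), (np.float64(424.11655501610835), np.float64(285.14430786187927)), (np.float64(182.10983627399045), np.float64(192.66530477665134))]
```

The edge lies on the line along its full width: 0.1 to 0.8 mm short of the centre of the 2 mm line. The seat is at about (0.634,-0.007), and the predicted stud pixels agree with what I see. Now a close look at the baffle.

```bash
python3 - <<'E'
from h import *
print(tool(env.read_state(),(.4145,.1364),.28))
E
```

```text
{'d': array([0.2793, 0.1594, 0.0389]), 'rz': 0, 'yaw_now': np.float64(1.6561)}
```

>>> step_arm(increments=[{"dx":0.031,"dy":0.0177,"dz":0.0043,"rx":0,"ry":0,"rz":0,"gripper":1.0},{"dx":0.031,"dy":0.0177,"dz":0.0043,"rx":0,"ry":0,"rz":0,"gripper":1.0},{"dx":0.031,"dy":0.0177,"dz":0.0043,"rx":0,"ry":0,"rz":0,"gripper":1.0},{"dx":0.031,"dy":0.0177,"dz":0.0043,"rx":0,"ry":0,"rz":0,"gripper":1.0},{"dx":0.031,"dy":0.0177,"dz":0.0043,"rx":0,"ry":0,"rz":0,"gripper":1.0},{"dx":0.031,"dy":0.0177,"dz":0.0043,"rx":0,"ry":0,"rz":0,"gripper":1.0},{"dx":0.031,"dy":0.0177,"dz":0.0043,"rx":0,"ry":0,"rz":0,"gripper":1.0},{"dx":0.031,"dy":0.0177,"dz":0.0043,"rx":0,"ry":0,"rz":0,"gripper":1.0},{"dx":0.031,"dy":0.0177,"dz":0.0043,"rx":0,"ry":0,"rz":0,"gripper":1.0},{"dx":0,"dy":0,"dz":0,"rx":0,"ry":0,"rz":0.12,"gripper":1.0}])

```text
time_s: 9.02
eef_pos: [0.4099, 0.1369, 0.2786]
tcp_rot: [0.016, 1.0, -0.0, -0.002]
contact_force: [0.2, -0.1, -0.7]
gripper_width: 0.0914
finger_force: 0.0
```

>>> step_arm(increments=[{"dx":0,"dy":0,"dz":0,"rx":0,"ry":0,"rz":0.12,"gripper":1.0},{"dx":0,"dy":0,"dz":0,"rx":0,"ry":0,"rz":0.12,"gripper":1.0},{"dx":0,"dy":0,"dz":0,"rx":0,"ry":0,"rz":0.12,"gripper":1.0},{"dx":0,"dy":0,"dz":0,"rx":0,"ry":0,"rz":0.12,"gripper":1.0},{"dx":0,"dy":0,"dz":0,"rx":0,"ry":0,"rz":0.12,"gripper":1.0},{"dx":0,"dy":0,"dz":0,"rx":0,"ry":0,"rz":0.12,"gripper":1.0},{"dx":0,"dy":0,"dz":0,"rx":0,"ry":0,"rz":0.12,"gripper":1.0},{"dx":0,"dy":0,"dz":0,"rx":0,"ry":0,"rz":0.12,"gripper":1.0},{"dx":0,"dy":0,"dz":0,"rx":0,"ry":0,"rz":0.12,"gripper":1.0},{"dx":0,"dy":0,"dz":0,"rx":0,"ry":0,"rz":0.12,"gripper":1.0}])

```text
time_s: 9.85
eef_pos: [0.4149, 0.136, 0.2801]
tcp_rot: [0.581, 0.814, -0.0, -0.0]
contact_force: [-0.5, 1.0, -1.2]
gripper_width: 0.0914
finger_force: 0.0
```

>>> step_arm(increments=[{"dx":0,"dy":0,"dz":0,"rx":0,"ry":0,"rz":0.12,"gripper":1.0},{"dx":0,"dy":0,"dz":0,"rx":0,"ry":0,"rz":0.12,"gripper":1.0},{"dx":0,"dy":0,"dz":0,"rx":0,"ry":0,"rz":0.12,"gripper":1.0},{"dx":0,"dy":0,"dz":0,"rx":0,"ry":0,"rz":0.12,"gripper":1.0},{"dx":0,"dy":0,"dz":0,"rx":0,"ry":0,"rz":0.12,"gripper":1.0},{"dx":0,"dy":0,"dz":0,"rx":0,"ry":0,"rz":0.12,"gripper":1.0},{"dx":0,"dy":0,"dz":0,"rx":0,"ry":0,"rz":0,"gripper":1.0},{"dx":0,"dy":0,"dz":0,"rx":0,"ry":0,"rz":0,"gripper":1.0}])

```text
time_s: 10.52
eef_pos: [0.4152, 0.1361, 0.2802]
tcp_rot: [0.828, 0.561, -0.0, -0.0]
contact_force: [0.2, -0.6, -0.6]
gripper_width: 0.0911
finger_force: 0.0
```

```bash
python3 - <<'E'
from h import *
import pickle
s=env.read_state();m=env.camera_model("wrist");im=env.camera("wrist");cv2.imwrite("pics/w5.png",im)
pickle.dump((m,s),open("w5.pkl","wb"));print(s["time_s"],s["eef_pos"],s["joints"],tool(s,yaw=-.4))
p=proj(m,[[.441,.199,.102],[.441,.199,.012]]);print(p)
u,v=p.mean(0).astype(int);u=max(u,70);v=max(v,70);print("crop origin",u-70,v-70)
cv2.imwrite("pics/w5c.png",cv2.resize(im[v-70:v+70,u-70:u+70],(600,600),interpolation=cv2.INTER_CUBIC))
E
```

```text
10.5167 [0.41523081 0.13608691 0.28024962] [ 2.63357981e-01 -3.59526935e-02  2.25543864e+00  1.13173341e-06
  9.22540506e-01  6.43600142e-01] {'d': array([0., 0., 0.]), 'rz': np.float64(0.0198), 'yaw_now': np.float64(-0.3802)}
[[258.99926867 114.82489846]
 [258.57395635 115.17271663]]
crop origin 188 44
```

View pics/w5c.png

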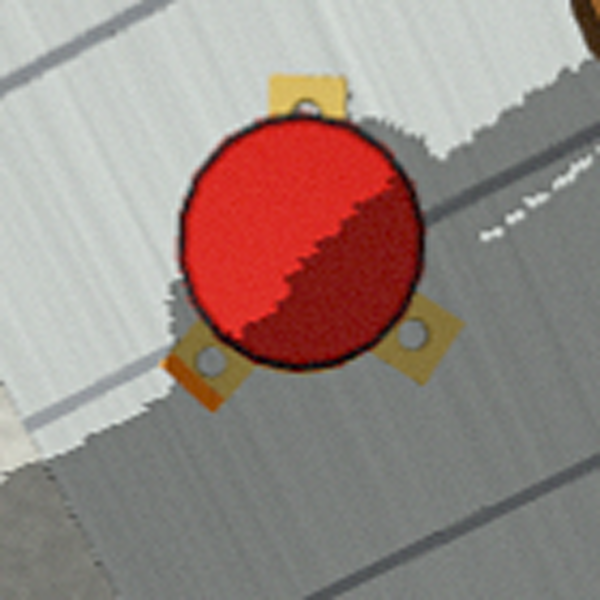

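The crop shows the red cap centred at (302,242). The orange lug's hole is at (210,360), the 100° lug's hole at (413,334), and the third lug at (308,95). I fit the baffle pose from these.

```bash
python3 - <<'E'
from h import *
import pickle
from scipy.optimize import least_squares
m,s=pickle.load(open("w5.pkl","rb"));im=cv2.imread("pics/w5.png")
hsv=cv2.cvtColor(im,cv2.COLOR_BGR2HSV).astype(float);k=140/600
px=lambda x,y:np.array([188+(x+.5)*k-.5,44+(y+.5)*k-.5])
def hole(c):
    u0,v0=px(*c);V,U=np.mgrid[0:384,0:512];near=np.hypot(U-u0,V-v0)<5.5
    wt=np.clip(110-hsv[...,1],0,80)*near; return np.array([(wt*U).sum(),(wt*V).sum()])/wt.sum()
h0,h1=hole((210,360)),hole((413,334)); print(h0,px(210,360),h1,px(413,334))
red=((hsv[...,0]<8)|(hsv[...,0]>172))&(hsv[...,1]>150)&(hsv[...,2]>60)
n,l,st,ce=cv2.connectedComponentsWithStats(red.astype('uint8'));i=1+np.argmax(st[1:,4])
cn=cv2.findContours((l==i).astype('uint8'),cv2.RETR_EXTERNAL,cv2.CHAIN_APPROX_NONE)[0][0]
w=p2w(m,cv2.convexHull(cn)[:,0],.102);cap=least_squares(lambda q:np.hypot(w[:,0]-q[0],w[:,1]-q[1])-q[2],[.44,.2,.025],loss="soft_l1",f_scale=.0004).x
print("cap",cap)
obs=np.array([h0,h1,px(308.5,75)])
def pts(q):
    a=q[2]+np.radians([0,100,220]);r=np.array([.036,.036,.046]);return np.c_[q[0]+r*np.cos(a),q[1]+r*np.sin(a),np.full(3,.018)]
f=least_squares(lambda q:(proj(m,pts(q))-obs).ravel(),[.44,.2,-2.6])
print("pose",f.x,"res px",f.fun.round(2))
ps=np.arctan(.08447);d=(ps-f.x[2])%(2*np.pi);print("delta",d,"yaw_f if now",-.3802+d,tool(s,cap[:2],.137),tool(s,f.x[:2],.137))
E
```

```text
[236.83490566 127.96057951] [236.61666667 127.61666667] [283.78438662 121.62554917] [283.98333333 121.55      ]
cap [0.44485127 0.21034747 0.02402135]
pose [ 0.44445976  0.21053632 -2.69323558] res px [-0.32  0.17  0.35  0.16 -0.03 -0.29]
delta 2.777505533493789 yaw_f if now 2.397305533493789 {'d': array([ 0.08  , -0.    ,  0.1432]), 'rz': 0, 'yaw_now': np.float64(-0.3802)} {'d': array([ 0.08  , -0.0004,  0.1432]), 'rz': 0, 'yaw_now': np.float64(-0.3802)}
```

>>> step_arm(increments=[{"dx":0.04,"dy":0,"dz":0,"rx":0,"ry":0,"rz":0,"gripper":1.0},{"dx":0.04,"dy":0,"dz":0,"rx":0,"ry":0,"rz":0,"gripper":1.0},{"dx":0,"dy":0,"dz":0.04,"rx":0,"ry":0,"rz":0,"gripper":1.0},{"dx":0,"dy":0,"dz":0.038,"rx":0,"ry":0,"rz":0,"gripper":1.0},{"dx":0,"dy":0,"dz":0.035,"rx":0,"ry":0,"rz":0,"gripper":1.0},{"dx":0,"dy":0,"dz":0.025,"rx":0,"ry":0,"rz":0,"gripper":1.0},{"dx":0,"dy":0,"dz":0.015,"rx":0,"ry":0,"rz":0,"gripper":1.0},{"dx":0,"dy":0,"dz":0,"rx":0,"ry":0,"rz":0,"gripper":1.0},{"dx":0,"dy":0,"dz":0,"rx":0,"ry":0,"rz":0,"gripper":1.0}])

```text
time_s: 11.32
eef_pos: [0.4456, 0.2103, 0.1273]
tcp_rot: [0.828, 0.56, -0.001, -0.0]
contact_force: [0.2, -0.3, -0.1]
gripper_width: 0.0913
finger_force: 0.0
```

```bash
python3 - <<'E'
from h import *
s=env.read_state();print(s["eef_pos"],s["contact_force"],tool(s,(.4447,.2104),.127,-.3802))
E
```

```text
[0.44555678 0.21032904 0.12726684] [ 0.16497514 -0.3186159  -0.11762917] {'d': array([-0.0003, -0.0008,  0.0003]), 'rz': np.float64(-0.0015), 'yaw_now': np.float64(-0.3817)}
```

>>> step_arm(increments=[{"dx":0,"dy":-0.001,"dz":0,"rx":0,"ry":0,"rz":0,"gripper":0.65},{"dx":0,"dy":0,"dz":0,"rx":0,"ry":0,"rz":0,"gripper":0.6},{"dx":0,"dy":0,"dz":0,"rx":0,"ry":0,"rz":0,"gripper":0.55},{"dx":0,"dy":0,"dz":0,"rx":0,"ry":0,"rz":0,"gripper":0.45},{"dx":0,"dy":0,"dz":0,"rx":0,"ry":0,"rz":0,"gripper":0.45},{"dx":0,"dy":0,"dz":0,"rx":0,"ry":0,"rz":0,"gripper":0.45},{"dx":0,"dy":0,"dz":0,"rx":0,"ry":0,"rz":0,"gripper":0.45},{"dx":0,"dy":0,"dz":0,"rx":0,"ry":0,"rz":0,"gripper":0.45}], newtons=20)

```text
time_s: 11.98
eef_pos: [0.4452, 0.2109, 0.1278]
tcp_rot: [0.829, 0.559, 0.0, 0.0]
contact_force: [-0.2, -1.3, 5.2]
gripper_width: 0.05
finger_force: 20.0
```

```bash
python3 - <<'E'
from h import *
s=env.read_state();print(s["eef_pos"],s["contact_force"],s["finger_force"],s["gripper_width"],tool(s,(.4447,.2104),.127,-.3802))
E
```

```text
[0.44516207 0.21091681 0.12776822] [-0.18418648 -1.34560161  5.16965664] 20.00045120716095 0.05003134809576345 {'d': array([-0.0007, -0.0002,  0.0008]), 'rz': np.float64(-0.0037), 'yaw_now': np.float64(-0.3839)}
```

Gripped at 50 mm width. I lift it, carry it over the seat, and turn it.

>>> step_arm(increments=[{"dx":0,"dy":0,"dz":-0.01,"rx":0,"ry":0,"rz":0,"gripper":0.45},{"dx":0,"dy":0,"dz":-0.02,"rx":0,"ry":0,"rz":0,"gripper":0.45},{"dx":0,"dy":0,"dz":-0.03,"rx":0,"ry":0,"rz":0,"gripper":0.45},{"dx":0,"dy":0,"dz":-0.035,"rx":0,"ry":0,"rz":0,"gripper":0.45},{"dx":0,"dy":0,"dz":-0.035,"rx":0,"ry":0,"rz":0,"gripper":0.45},{"dx":0,"dy":0,"dz":-0.01,"rx":0,"ry":0,"rz":0,"gripper":0.45},{"dx":0,"dy":0,"dz":0,"rx":0,"ry":0,"rz":-0.1,"gripper":0.45},{"dx":0,"dy":0,"dz":0,"rx":0,"ry":0,"rz":-0.1,"gripper":0.45},{"dx":0,"dy":0,"dz":0,"rx":0,"ry":0,"rz":-0.1,"gripper":0.45},{"dx":0,"dy":0,"dz":0,"rx":0,"ry":0,"rz":-0.1,"gripper":0.45}])

```text
time_s: 12.82
eef_pos: [0.4444, 0.2107, 0.2672]
tcp_rot: [0.7, 0.714, -0.0, -0.0]
contact_force: [-0.4, 0.3, -3.2]
gripper_width: 0.0496
finger_force: 20.0
```

```bash
python3 - <<'E'
from h import *
s=env.read_state();print(s["eef_pos"],s["contact_force"],s["finger_force"],s["gripper_width"],tool(s,(.6338,-.0075),.267))
E
```

```text
[0.44444485 0.21066037 0.2672226 ] [-0.38185456  0.26277618 -3.212241  ] 19.996935725212097 0.04962608525684307 {'d': array([-2.221e-01,  1.847e-01,  1.000e-04]), 'rz': 0, 'yaw_now': np.float64(0.021)}
```

>>> step_arm(increments=[{"dx":-0.0222,"dy":0.0185,"dz":0,"rx":0,"ry":0,"rz":0,"gripper":0.45},{"dx":-0.0222,"dy":0.0185,"dz":0,"rx":0,"ry":0,"rz":0,"gripper":0.45},{"dx":-0.0222,"dy":0.0185,"dz":0,"rx":0,"ry":0,"rz":0,"gripper":0.45},{"dx":-0.0222,"dy":0.0185,"dz":0,"rx":0,"ry":0,"rz":0,"gripper":0.45},{"dx":-0.0222,"dy":0.0185,"dz":0,"rx":0,"ry":0,"rz":0,"gripper":0.45},{"dx":-0.0222,"dy":0.0185,"dz":0,"rx":0,"ry":0,"rz":0,"gripper":0.45},{"dx":-0.0222,"dy":0.0185,"dz":0,"rx":0,"ry":0,"rz":0,"gripper":0.45},{"dx":-0.0222,"dy":0.0185,"dz":0,"rx":0,"ry":0,"rz":0,"gripper":0.45},{"dx":-0.0222,"dy":0.0185,"dz":0,"rx":0,"ry":0,"rz":0,"gripper":0.45},{"dx":-0.0222,"dy":0.0185,"dz":0,"rx":0,"ry":0,"rz":0,"gripper":0.45}])

```text
time_s: 13.65
eef_pos: [0.6337, -0.0094, 0.2669]
tcp_rot: [0.701, 0.713, -0.0, -0.001]
contact_force: [0.8, 0.4, -2.9]
gripper_width: 0.0499
finger_force: 20.0
```

>>> step_arm(increments=[{"dx":0,"dy":0,"dz":0,"rx":0,"ry":0,"rz":-0.118,"gripper":0.45},{"dx":0,"dy":0,"dz":0,"rx":0,"ry":0,"rz":-0.118,"gripper":0.45},{"dx":0,"dy":0,"dz":0,"rx":0,"ry":0,"rz":-0.118,"gripper":0.45},{"dx":0,"dy":0,"dz":0,"rx":0,"ry":0,"rz":-0.118,"gripper":0.45},{"dx":0,"dy":0,"dz":0,"rx":0,"ry":0,"rz":-0.118,"gripper":0.45},{"dx":0,"dy":0,"dz":0,"rx":0,"ry":0,"rz":-0.118,"gripper":0.45},{"dx":0,"dy":0,"dz":0,"rx":0,"ry":0,"rz":-0.118,"gripper":0.45},{"dx":0,"dy":0,"dz":0,"rx":0,"ry":0,"rz":-0.118,"gripper":0.45},{"dx":0,"dy":0,"dz":0,"rx":0,"ry":0,"rz":-0.118,"gripper":0.45},{"dx":0,"dy":0,"dz":0,"rx":0,"ry":0,"rz":-0.118,"gripper":0.45}])

```text
time_s: 14.48
eef_pos: [0.6329, -0.0081, 0.2668]
tcp_rot: [0.183, 0.983, -0.0, -0.001]
contact_force: [0.2, 0.5, -3.1]
gripper_width: 0.0499
finger_force: 20.0
```

>>> step_arm(increments=[{"dx":0,"dy":0,"dz":0,"rx":0,"ry":0,"rz":-0.118,"gripper":0.45},{"dx":0,"dy":0,"dz":0,"rx":0,"ry":0,"rz":-0.118,"gripper":0.45},{"dx":0,"dy":0,"dz":0,"rx":0,"ry":0,"rz":-0.118,"gripper":0.45},{"dx":0,"dy":0,"dz":0,"rx":0,"ry":0,"rz":-0.118,"gripper":0.45},{"dx":0,"dy":0,"dz":0,"rx":0,"ry":0,"rz":-0.118,"gripper":0.45},{"dx":0,"dy":0,"dz":0,"rx":0,"ry":0,"rz":-0.118,"gripper":0.45},{"dx":0,"dy":0,"dz":0,"rx":0,"ry":0,"rz":-0.118,"gripper":0.45},{"dx":0,"dy":0,"dz":0,"rx":0,"ry":0,"rz":-0.118,"gripper":0.45},{"dx":0,"dy":0,"dz":0,"rx":0,"ry":0,"rz":-0.118,"gripper":0.45},{"dx":0,"dy":0,"dz":0,"rx":0,"ry":0,"rz":-0.118,"gripper":0.45}])

```text
time_s: 15.32
eef_pos: [0.6329, -0.0081, 0.2669]
tcp_rot: [-0.394, 0.919, 0.0, -0.001]
contact_force: [0.4, -0.1, -3.3]
gripper_width: 0.0498
finger_force: 20.0
```

>>> step_arm(increments=[{"dx":0,"dy":0,"dz":0,"rx":0,"ry":0,"rz":-0.013,"gripper":0.45},{"dx":0,"dy":0,"dz":0,"rx":0,"ry":0,"rz":0,"gripper":0.45},{"dx":0,"dy":0,"dz":0,"rx":0,"ry":0,"rz":0,"gripper":0.45}])

```text
time_s: 15.57
eef_pos: [0.6332, -0.0081, 0.2672]
tcp_rot: [-0.396, 0.918, 0.0, -0.0]
contact_force: [-0.1, 0.4, -2.9]
gripper_width: 0.0497
finger_force: 20.0
```

```bash
python3 - <<'E'
from h import *
s=env.read_state();print(s["eef_pos"],s["joints"][5],s["contact_force"],s["wrist_torque"],tool(s,(.6338,-.0075),.205,2.394), Ro.from_quat(s["tcp_rot"]).as_matrix()[2])
im=env.camera("side");cv2.imwrite("pics/s2.png",im)
E
```

```text
[ 0.6332495  -0.00810221  0.26722374] -2.4348310931027997 [-0.06726433  0.42197067 -2.9167381 ] [ 0.12589816  0.05785133 -0.04654311] {'d': array([-0.0008, -0.    ,  0.0622]), 'rz': np.float64(-0.0088), 'yaw_now': np.float64(2.3852)} [ 3.92948017e-04  4.87393965e-04 -9.99999804e-01]
```

>>> step_arm(increments=[{"dx":-0.0008,"dy":0,"dz":0.02,"rx":0,"ry":0,"rz":-0.009,"gripper":0.45},{"dx":0,"dy":0,"dz":0.02,"rx":0,"ry":0,"rz":0,"gripper":0.45},{"dx":0,"dy":0,"dz":0.014,"rx":0,"ry":0,"rz":0,"gripper":0.45},{"dx":0,"dy":0,"dz":0.008,"rx":0,"ry":0,"rz":0,"gripper":0.45},{"dx":0,"dy":0,"dz":0,"rx":0,"ry":0,"rz":0,"gripper":0.45},{"dx":0,"dy":0,"dz":0,"rx":0,"ry":0,"rz":0,"gripper":0.45}])

```text
time_s: 16.12
eef_pos: [0.6342, -0.0076, 0.2056]
tcp_rot: [-0.402, 0.916, 0.0, -0.0]
contact_force: [0.0, 0.6, -2.7]
gripper_width: 0.0495
finger_force: 20.0
```

```bash
python3 - <<'E'
from h import *
s=env.read_state();print(s["eef_pos"],s["contact_force"],s["wrist_torque"],tool(s,(.6338,-.0075),.205,2.394))
im=env.camera("side");m=env.camera_model("side");u,v=proj(m,[.634,-.007,.08])[0].astype(int)
cv2.imwrite("pics/s3c.png",cv2.resize(im[v-45:v+45,u-50:u+50],(660,594),interpolation=cv2.INTER_CUBIC))
E
```

```text
[ 0.63416201 -0.00756774  0.20560904] [ 0.02224946  0.59251702 -2.74580317] [ 0.01239034  0.06225037 -0.01884692] {'d': array([0.0002, 0.0003, 0.0006]), 'rz': np.float64(0.0034), 'yaw_now': np.float64(2.3974)}
```

View pics/s3c.png

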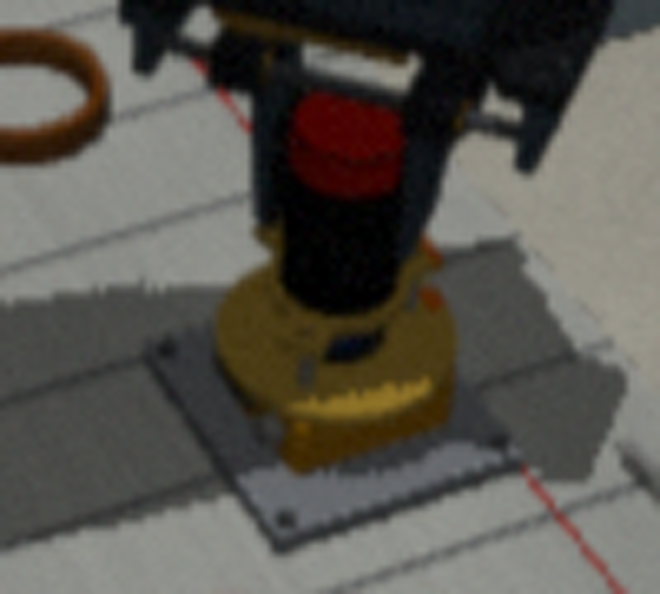

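The held baffle hovers just above the studs, with its orange stripe at (432,250) directly over the ring mark at (432,298). Now I lower it gently.

>>> step_arm(increments=[{"dx":0,"dy":0,"dz":0.0015,"rx":0,"ry":0,"rz":0.003,"gripper":0.45},{"dx":0,"dy":0,"dz":0.0015,"rx":0,"ry":0,"rz":0,"gripper":0.45},{"dx":0,"dy":0,"dz":0.0015,"rx":0,"ry":0,"rz":0,"gripper":0.45},{"dx":0,"dy":0,"dz":0.0015,"rx":0,"ry":0,"rz":0,"gripper":0.45},{"dx":0,"dy":0,"dz":0.0015,"rx":0,"ry":0,"rz":0,"gripper":0.45},{"dx":0,"dy":0,"dz":0.0015,"rx":0,"ry":0,"rz":0,"gripper":0.45}])

```text
time_s: 16.67
eef_pos: [0.6341, -0.0076, 0.1964]
tcp_rot: [-0.401, 0.916, -0.0, 0.0]
contact_force: [0.1, 0.6, -2.8]
gripper_width: 0.0498
finger_force: 20.0
```

>>> step_arm(increments=[{"dx":0,"dy":0,"dz":0.0015,"rx":0,"ry":0,"rz":0,"gripper":0.45},{"dx":0,"dy":0,"dz":0.0015,"rx":0,"ry":0,"rz":0,"gripper":0.45},{"dx":0,"dy":0,"dz":0.0015,"rx":0,"ry":0,"rz":0,"gripper":0.45},{"dx":0,"dy":0,"dz":0.0015,"rx":0,"ry":0,"rz":0,"gripper":0.45}])

```text
time_s: 17.0
eef_pos: [0.6342, -0.0076, 0.1905]
tcp_rot: [-0.401, 0.916, -0.0, 0.0]
contact_force: [0.6, -0.0, -2.8]
gripper_width: 0.0498
finger_force: 20.0
```

>>> step_arm(increments=[{"dx":0,"dy":0,"dz":0.0015,"rx":0,"ry":0,"rz":0,"gripper":0.45},{"dx":0,"dy":0,"dz":0.0015,"rx":0,"ry":0,"rz":0,"gripper":0.45},{"dx":0,"dy":0,"dz":0.0015,"rx":0,"ry":0,"rz":0,"gripper":0.45},{"dx":0,"dy":0,"dz":0.0015,"rx":0,"ry":0,"rz":0,"gripper":0.45}])

```text
time_s: 17.33
eef_pos: [0.6342, -0.0075, 0.1845]
tcp_rot: [-0.401, 0.916, -0.0, 0.0]
contact_force: [2.1, -0.6, -2.7]
gripper_width: 0.0501
finger_force: 20.0
```

>>> step_arm(increments=[{"dx":-0.0003,"dy":-0.0003,"dz":0.001,"rx":0,"ry":0,"rz":0,"gripper":0.45},{"dx":0,"dy":0,"dz":0.001,"rx":0,"ry":0,"rz":0,"gripper":0.45},{"dx":0,"dy":0,"dz":0.001,"rx":0,"ry":0,"rz":0,"gripper":0.45},{"dx":0,"dy":0,"dz":0.0008,"rx":0,"ry":0,"rz":0,"gripper":0.45}])

```text
time_s: 17.67
eef_pos: [0.6344, -0.0075, 0.1805]
tcp_rot: [-0.401, 0.916, 0.0, -0.0]
contact_force: [1.1, -0.2, -4.1]
gripper_width: 0.0497
finger_force: 20.0
```

>>> step_arm(increments=[{"dx":0,"dy":0,"dz":0.0007,"rx":0,"ry":0,"rz":0,"gripper":0.45},{"dx":0,"dy":0,"dz":0.0005,"rx":0,"ry":0,"rz":0,"gripper":0.45}])

```text
time_s: 17.83
eef_pos: [0.6344, -0.0075, 0.1798]
tcp_rot: [-0.401, 0.916, 0.0, -0.0]
contact_force: [-5.0, 0.6, 9.4]
gripper_width: 0.0497
finger_force: 20.0
```

Contact came at z=0.1798, exactly the home height. Now I ease off, open the gripper, and retreat straight up.

>>> step_arm(increments=[{"dx":0,"dy":0,"dz":-0.0004,"rx":0,"ry":0,"rz":0,"gripper":0.45},{"dx":0,"dy":0,"dz":0,"rx":0,"ry":0,"rz":0,"gripper":0.6},{"dx":0,"dy":0,"dz":0,"rx":0,"ry":0,"rz":0,"gripper":0.8},{"dx":0,"dy":0,"dz":0,"rx":0,"ry":0,"rz":0,"gripper":1.0},{"dx":0,"dy":0,"dz":0,"rx":0,"ry":0,"rz":0,"gripper":1.0},{"dx":0,"dy":0,"dz":-0.01,"rx":0,"ry":0,"rz":0,"gripper":1.0},{"dx":0,"dy":0,"dz":-0.03,"rx":0,"ry":0,"rz":0,"gripper":1.0},{"dx":0,"dy":0,"dz":-0.04,"rx":0,"ry":0,"rz":0,"gripper":1.0},{"dx":0,"dy":0,"dz":-0.04,"rx":0,"ry":0,"rz":0,"gripper":1.0},{"dx":0,"dy":0,"dz":-0.02,"rx":0,"ry":0,"rz":0,"gripper":1.0}])

```text
time_s: 18.67
eef_pos: [0.6356, -0.0076, 0.3256]
tcp_rot: [-0.401, 0.916, -0.001, 0.002]
contact_force: [0.8, -1.4, 0.4]
gripper_width: 0.0909
finger_force: 0.0
```

>>> step_arm(increments=[{"dx":0,"dy":0,"dz":-0.03,"rx":0,"ry":0,"rz":0.11,"gripper":1.0},{"dx":0,"dy":0,"dz":-0.03,"rx":0,"ry":0,"rz":0.11,"gripper":1.0},{"dx":0,"dy":0,"dz":0,"rx":0,"ry":0,"rz":0.11,"gripper":1.0},{"dx":0,"dy":0,"dz":0,"rx":0,"ry":0,"rz":0.11,"gripper":1.0},{"dx":0,"dy":0,"dz":0,"rx":0,"ry":0,"rz":0.11,"gripper":1.0},{"dx":0,"dy":0,"dz":0,"rx":0,"ry":0,"rz":0.11,"gripper":1.0},{"dx":0,"dy":0,"dz":0,"rx":0,"ry":0,"rz":0.08,"gripper":1.0}])

```text
time_s: 19.25
eef_pos: [0.6343, -0.0075, 0.3809]
tcp_rot: [-0.039, 0.999, -0.0, 0.0]
contact_force: [0.3, -0.1, -0.3]
gripper_width: 0.0916
finger_force: 0.0
```

>>> step_arm(increments=[{"dx":-0.036,"dy":0,"dz":0,"rx":0,"ry":0,"rz":0,"gripper":1.0},{"dx":-0.036,"dy":0,"dz":0,"rx":0,"ry":0,"rz":0,"gripper":1.0},{"dx":0,"dy":0,"dz":0,"rx":0,"ry":0,"rz":0,"gripper":1.0},{"dx":0,"dy":0,"dz":0,"rx":0,"ry":0,"rz":0,"gripper":1.0},{"dx":0,"dy":0,"dz":0,"rx":0,"ry":0,"rz":0,"gripper":1.0}])

```text
time_s: 19.67
eef_pos: [0.7058, -0.0015, 0.3801]
tcp_rot: [-0.042, 0.999, 0.0, -0.0]
contact_force: [-0.2, 0.1, 0.1]
gripper_width: 0.0912
finger_force: 0.0
```

```bash
python3 - <<'E'
from h import *
import pickle
s=env.read_state();m=env.camera_model("wrist");im=env.camera("wrist");cv2.imwrite("pics/w6.png",im)
pickle.dump((m,s),open("w6.pkl","wb"));print(s["time_s"],s["eef_pos"],tool(s)["yaw_now"])
a=cv2.resize(im[20:200,175:335],(480,540),interpolation=cv2.INTER_CUBIC)
sd=env.camera("side");u,v=proj(env.camera_model("side"),[.634,-.007,.07])[0].astype(int)
b=cv2.resize(sd[v-54:v+54,u-32:u+32],(320,540),interpolation=cv2.INTER_CUBIC)
cv2.imwrite("pics/w6c.png",np.hstack([a,b]));print("origin wrist crop 175,20 x3; tracker proj",proj(m,[[.634,-.007,.064]]))
E
```

```text
19.6667 [ 0.70575575 -0.00147952  0.3800928 ] 1.6551
origin wrist crop 175,20 x3; tracker proj [[257.13593695 113.73328799]]
```

View pics/w6c.png

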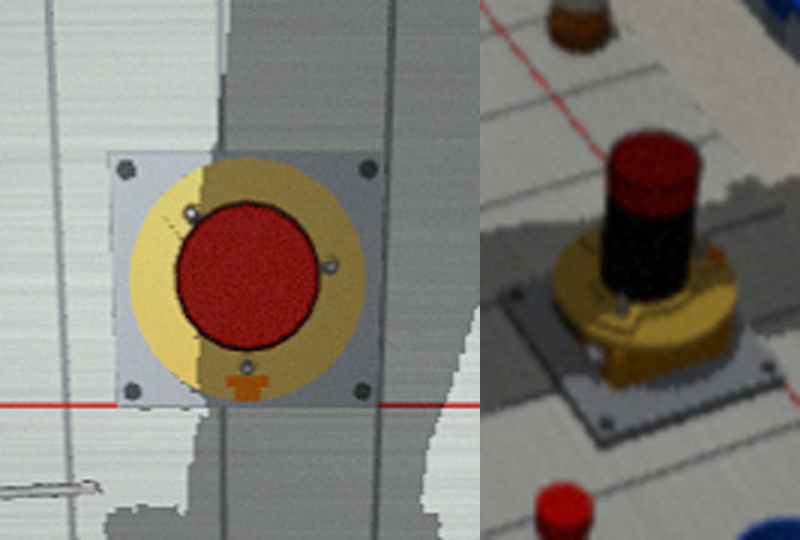

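The baffle is seated: three studs stand through the holes at (191,213), (331,266) and (248,367), the orange marks are together at (247,385), and the far edge lies on the red line at row ~405. I check the edge numerically, then hand in.

```bash
python3 - <<'E'
from h import *
import pickle
m,s=pickle.load(open("w6.pkl","rb"));im=cv2.imread("pics/w6.png").astype(float);g=im.mean(2);red=im[...,2]-im[...,1];L=[]
for u in list(range(30,200))+list(range(312,490)):
    r=np.clip(red[140:170,u]-25,0,None)
    if r.sum()>30:L.append((u,140+(r*np.arange(30)).sum()/r.sum()))
w=p2w(m,L,.012)
for _ in range(4):
    c=np.polyfit(w[:,1],w[:,0],1);w=w[abs(w[:,0]-np.polyval(c,w[:,1]))<.002]
print(c,np.median([l[1] for l in L]))
for u in(216,222,232,265,280,296):print(u,g[149:161,u].astype(int))
for r in(154,154.5,155,155.5):
    X=p2w(m,[(218,r),(298,r)],.024);print(r,((c[1]-X[:,:2]@[1,-c[0]])/np.hypot(1,c[0])*1e3).round(2))
E
```

```text
[-0.08492129  0.69378627] 154.75510204081633
216 [121 118 135 137 180 179 134 198 196 197 198 205]
222 [161 151 151 169 176 180 138 112 200 196 197 206]
232 [176 177 174 177 175 178 139 204 199 197 202 207]
265 [ 97  96  97 101 103 100  99 126 123 119 125 129]
280 [100 100  94  97  99 101 101 128 126 116 127 129]
296 [ 43  47  36  39  68 100  88 126 127 114 126 130]
154 [2.39 2.4 ]
154.5 [1.65 1.65]
155 [0.9  0.91]
155.5 [0.15 0.16]
```

```bash
python3 -c "
from bench import env
print(env.close_job())"
```

```text
the job is handed in; nothing more can be done
None
```

I handed the job in with about 20 s of the 67 s used. The carrier's far edge measured within about 0.2 mm of the red line's centre at both ends. The baffle is fully home on the ring with its three holes over the studs and orange marks together, everything is released, and I touched none of the bystanders.

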